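Clear the can, then square up the stack of plates

ROBOT

A 7-joint arm with a two-finger parallel gripper is mounted at the origin on the work surface. World frame = base frame: x ahead of the robot, y to its left, z up, the work surface at z = 0. Lengths are in m, angles in rad, forces in N, time in s.
With the tool pointing down it reaches from about 0.4 to 0.85 m from the base axis. Payload 6.9 kg.
Tool frame: the origin (TCP) lies midway between the tips of the shut fingers; the grasp point (between the pads) lies arm.hold_point_z behind it (arm.hold_point_z is the distance from the TCP to the grasp point, in m); z points along the fingers, y is the line along which they close (so a half turn about z gives the same grasp; the last joint's range is limited). The gripper opens to 85 mm and grips with 20 to 120 N. Pads are 22 mm wide; open, the fingers measure 114 mm over their backs; the gripper's body (76 mm by 85 mm) begins 54 mm behind the grasp point. The pads swing forward as they close: fully open they stand 13 mm farther back than shut.
Start: joints at [-1.085, 0.507, -0.238, 1.5, 0.126, 1.149, -0.155], TCP at [0.232, 0.58, 0.231] pointing down, gripper open.
Joint ranges: [-3.08, 3.08], [-0.24, 2.05], [-1.43, 1.35], [0, 2.5], [-1.52, 4.66], [0.17, 1.96], [-2.89, 2.89]. Speed limits (rad/s): [2.39, 2.39, 3.14, 3.14, 3.14, 3.14, 3.14].

INTERFACE

Orientations are given as a unit quaternion [w, x, y, z].
In Python, from workcell import arm, optics gives the robot as it stands. The module is installed in compiled form; this text tells all that it offers.
- The arm moves only by the tool apply_moves, never from a script. Its argument "targets" is a list of rows, each a list of 5 numbers: the shift along the tool's x, y, z in units of 40 mm (1.0 is 40 mm), then the turn about the tool's z in units of 5 degrees (1.0 is 5 degrees), then the finger opening in mm, from 0 to 85.4. In form: [[x, y, z, yaw, gripper], ...]. A call has 1 to 20 rows; each row is the pose to reach, as a shift and turn from the pose commanded when the call began, along the tool's axes at that moment; what a row does not reach only later rows make up. A row lasts 1/10 s, in which the tool goes at most 50 mm and 8.59 degrees, less where a joint would pass 70% of its speed; a pose out of reach is approached as far as the arm can. A call with a gripper value outside its range is refused whole. The fingers move at their own pace and stop on an object; "force" is the grip in N (left out, the last holds). Time passes only in rows, so rows that repeat a pose let the fingers close. It gives the time, the measured TCP pose, the force, the opening and the grip force at its end, in the units of the state.
- arm.read_state(): the state, without advancing time (a new reading comes with each control period).
- optics.read_camera(name): name is "side" or "top"; returns the picture (420x560x3 uint8, red, green, blue); there is no depth.
- optics.calibration(name): a dict with "fx", "fy", "cx", "cy" (pixels), "rvec" (rotation vector, rad) and "tvec" (3), from world to camera coordinates, as OpenCV has them. Camera axes: x right, y down, z forward; pixel columns grow to the right and rows downward; lengths in m; the calibration is good to about 2 mm. A picture is of the moment at which its call begins. calibration takes no time and is no camera call.
- arm.close_job(): hands the job in; it is judged then, once.
The state is a dict: "time": time; "joint_positions": joint angles; "joint_vel": joint speeds; "joint_torque": joint torques, N m; "ee_pos": TCP position; "orientation": TCP orientation; "ft_force": force on the tool from outside, world axes, zero at the start; "wrist_torque": the same for the moment, N m; "opening": finger opening in m; "finger_force": force on a finger pad.
Only numpy, scipy, OpenCV 4.12 (cv2) and the standard library are available. Lean on these libraries where they do the work, as an engineer would, in place of code of your own. Each camera call takes 0.05 s, during which the arm holds its last target. There are 200 camera calls.

TASK

Before you push the plates, take the can off the squaring fixture and stand it upright in the yellow tray, without ever tipping it over. Then push and tap the ragged stack of four plates into the corner of the yellow fences until every plate lies flat, squarely and flush against both fences, the four edges aligned one above the other. Leave the other things on the bench where they are.

Things in the scene. Friction and masses are not known exactly. Their poses are not given: they have to be found in the camera images.
- fixture: squaring fixture, fixed to the table: a brown steel base plate 260 (x) by 280 (y), 8 thick, with two yellow fences 10 thick standing 28 above the base: one along its far (+x) edge, inner face at x = +120, one along its right (-y) edge, inner face at y = -120; the other two sides are open. Origin: centre of the underside, on the table. Sizes in mm.
- stack_home (a point): point on the fixture's base top (8 above the table) where the centre of every plate lies, seen from above, when its edges touch both fences; axes as the fixture's, x towards the far fence, -y towards the right fence. Sizes in mm.
- can: closed metal can with a blue band, 56 diameter, 75 high, about 300 g, standing on the fixture's base between the stack and the far fence, where the stack has to go. Origin: centre of its underside, z up its axis. Sizes in mm.
- yellow_tray: empty shallow yellow plastic tray, 150 x 150 x 20 high, walls and floor 5 thick, fixed to the table. Origin: centre of its underside; it lies on the left or the right of the table. Sizes in mm.
- grey_tray: shallow grey tray full of nuts, not for the can, 150 x 150 x 20 high, walls and floor 5 thick, fixed to the table. Origin: centre of its underside; it lies on the left or the right of the table. Sizes in mm.
- plate0: green plastic spacer plate with four bolt holes drawn in its corners, 92 (x) by 120 (y) by 6 thick, about 90 g, lowest of the stack, lying on the fixture base; the stack is ragged. Origin: centre of its underside; its x axis is roughly the fixture's. Sizes in mm.
- plate1: white plastic spacer plate with four bolt holes drawn in its corners, 92 (x) by 120 (y) by 6 thick, about 90 g, second from below; the stack is ragged. Origin: centre of its underside; its x axis is roughly the fixture's. Sizes in mm.
- plate2: green plastic spacer plate with four bolt holes drawn in its corners, 92 (x) by 120 (y) by 6 thick, about 90 g, third from below; the stack is ragged. Origin: centre of its underside; its x axis is roughly the fixture's. Sizes in mm.
- plate3: white plastic spacer plate with four bolt holes drawn in its corners, 92 (x) by 120 (y) by 6 thick, about 90 g, top of the stack of four (24 high); the stack is ragged. Origin: centre of its underside; its x axis is roughly the fixture's. Sizes in mm.
- big_bolt: big steel bolt standing on its hexagonal head, 46 across, 89 high; bystander. Origin: under its centre. Sizes in mm.
- big_nut: big brass hexagonal nut lying flat, 46 across, 24 high; bystander. Origin: under its centre. Sizes in mm.
- carton: cardboard carton 60 (x) by 100 (y) by 45 high; bystander. Origin: under its centre. Sizes in mm.
- red_tub: red plastic tub, 100 diameter, 120 high; bystander. Origin: under its centre. Sizes in mm.
- jar: amber glass jar, 70 diameter, 90 high; bystander. Origin: under its centre. Sizes in mm.
- wrench: steel wrench 150 long lying along its x axis; bystander. Origin: near its middle, underneath. Sizes in mm.
Not all that is in view belongs to the job. Leave any brown look-alike of the plate3 alone. What is shaped like the can but green or purple is not meant.

How it is judged:
On the way:
1. the can stands upright in the yellow tray, released, with no plate pushed more than 25 mm yet (x of can in the frame of yellow_tray between -0.05 and 0.05 m and y of can in the frame of yellow_tray between -0.05 and 0.05 m and z of can in the frame of yellow_tray below 0.012 m and angle between can's own z axis and vertical below 0.1 rad and contact force between can and the fingers below 0.1 N and distance of each of plate0, plate1, plate2, plate3 from where it was at the start of the episode below 0.025 m), for 0.2 s.
At the end, for the whole second after the job is handed in: The can stands upright (within 0.1 rad) on the floor of the yellow tray, released and at rest. All four plates lie flat, stacked and at rest in the fixture's corner, each centre within 3 mm of stack_home along the fixture's x and along its y, each turned at most 0.035 rad from the fixture (x of can in the frame of yellow_tray between -0.05 and 0.05 m and y of can in the frame of yellow_tray between -0.05 and 0.05 m and z of can in the frame of yellow_tray below 0.012 m and angle between can's own z axis and vertical below 0.1 rad and contact force between can and the fingers below 0.1 N and linear speed of can below 0.02 m/s and x of plate0 in the frame of stack_home between -0.003 and 0.003 m and y of plate0 in the frame of stack_home between -0.003 and 0.003 m and angle between the x axis of each of plate0, plate1, plate2, plate3 and the x axis of fixture, either way round below 0.035 rad and angle between each of plate0, plate1, plate2, plate3's own z axis and vertical below 0.05 rad and linear speed of each of plate0, plate1, plate2, plate3 below 0.01 m/s and z of each of plate0, plate1, plate2, plate3 in the frame of stack_home below 0.021 m and x of plate1 in the frame of stack_home between -0.003 and 0.003 m and y of plate1 in the frame of stack_home between -0.003 and 0.003 m and x of plate2 in the frame of stack_home between -0.003 and 0.003 m and y of plate2 in the frame of stack_home between -0.003 and 0.003 m and x of plate3 in the frame of stack_home between -0.003 and 0.003 m and y of plate3 in the frame of stack_home between -0.003 and 0.003 m); the robot touches nothing.
It fails at once if the can is tipped over (more than 0.6 rad) (angle between can's own z axis and vertical above 0.6 rad).
It fails at once if a bystander is moved more than 30 mm (distance of any of big_bolt, big_nut, carton, red_tub, jar, wrench from where it was at the start of the episode above 0.03 m).
It also fails if it takes over 58 s, if anything falls off the work surface, if the arm or the gripper's body presses on something with over 40 N, if the wrist force passes 120 N, or if a joint passes its speed limit or range.

## Working session

There is one attempt and no reset: what is moved stays moved. The work goes in short steps, Python scripts to look and compute and a tool call to move; the robot and the scene stay as the last step left them, time stands still between calls to the robot, and variables do not carry over. Pictures are saved under pics/ and viewed, at most 10 in all, crops included, and the job is handed in when it is done.

Besides the shell and the picture viewer there is one more tool, called after "Call:" as name([rows], argument=value, ...), one row to a line, values as JSON. apply_moves: Moves the arm, as the interface text tells. Its arguments: {"type":"object","properties":{"targets":{"type":"array","items":{"type":"array","items":{"type":"number"}}},"force":{"type":"number"}},"required":["targets"]}

```bash
mkdir -p pics; cat > h.py <<'E'
import numpy as np, cv2
from workcell import arm, optics
def cam(n):
    c=optics.calibration(n); K=np.array([[c['fx'],0,c['cx']],[0,c['fy'],c['cy']],[0,0,1.]])
    return K,np.array(c['rvec'],float).reshape(3),np.array(c['tvec'],float).reshape(3)
def ray(n,px):
    K,r,t=cam(n);R=cv2.Rodrigues(r)[0]
    d=R.T@np.linalg.inv(K)@np.array([px[0],px[1],1.]);return -R.T@t,d
def plane(n,px,z):
    o,d=ray(n,px);return o+d*(z-o[2])/d[2]
def tri(p1,p2,n1='top',n2='side'):
    o1,d1=ray(n1,p1);o2,d2=ray(n2,p2)
    d1/=np.linalg.norm(d1);d2/=np.linalg.norm(d2)
    s=np.linalg.lstsq(np.c_[d1,-d2],o2-o1,rcond=None)[0]
    a,b=o1+s[0]*d1,o2+s[1]*d2
    return (a+b)/2,np.linalg.norm(a-b)
def proj(n,P):
    K,r,t=cam(n);return cv2.projectPoints(np.array(P,float).reshape(-1,3),r,t,K,None)[0].reshape(-1,2)
def snap(n,f):
    im=optics.read_camera(n);im=cv2.cvtColor(im,cv2.COLOR_RGB2BGR);cv2.imwrite(f'pics/{f}.png',im);return im
E
python3 - <<'E'
from h import *
for n in('top','side'):
    snap(n,n+'0');o,d=ray(n,(280,210));print(n,o.round(3),(d/np.linalg.norm(d)).round(3),cam(n)[0][0,0])
s=arm.read_state();print({k:np.round(v,3) for k,v in s.items()},arm.hold_point_z)
E
```

```text
top [ 0.457 -0.011  1.305] [ 0.096 -0.006 -0.995] 454.7955916563768
side [-0.012 -0.858  0.761] [ 0.458  0.669 -0.585] 455.57552163655237
{'time': np.float64(0.1), 'joint_positions': array([-1.084,  0.508, -0.237,  1.501,  0.126,  1.149, -0.155]), 'joint_vel': array([ 0.001, -0.002,  0.001, -0.002, -0.001, -0.   ,  0.   ]), 'joint_torque': array([-5.0000e-03, -6.2184e+01, -2.1950e+00, -2.5021e+01,  1.2000e-02,
        8.0000e-03,  0.0000e+00]), 'ee_pos': array([0.232, 0.58 , 0.231]), 'orientation': array([-0.   ,  0.189,  0.982, -0.001]), 'ft_force': array([ 1.072, -0.217, -0.052]), 'wrist_torque': array([ 0.009, -0.05 , -0.005]), 'finger_force': np.float64(0.0), 'opening': np.float64(0.086)} 0.0187
```

View pics/top0.png

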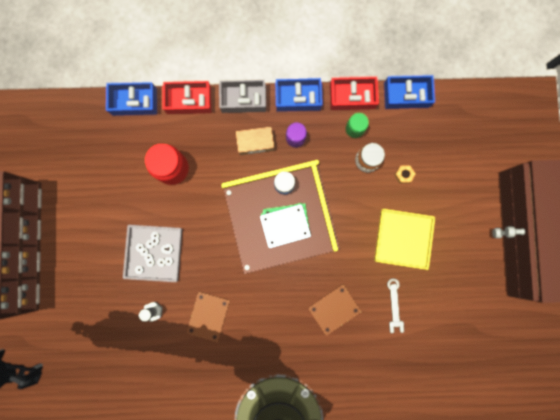

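View pics/side0.png

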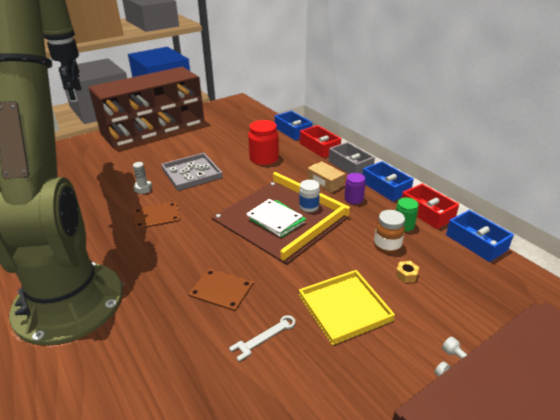

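The top view shows the can's white lid at (285,182), the fixture fences at (223,186)-(318,162)-(336,250), the yellow tray at (405,239) and the grey tray at (153,253). Can look-alikes are the purple (296,133) and green (358,124) cylinders and the jar (372,155). I choose the white lid with the blue band, which stands on the fixture (side view (310,195)). The brown plates at (209,315) and (335,309) are the look-alikes of plate3.

```bash
python3 - <<'E'
from h import *
t=cv2.imread('pics/top0.png');s=cv2.imread('pics/side0.png')
a=cv2.resize(t[140:290,205:445],None,fx=3.2,fy=3.2,interpolation=cv2.INTER_CUBIC)
cv2.imwrite('pics/cropT.png',a[:, :800])
b=cv2.resize(s[165:265,205:355],None,fx=5,fy=5,interpolation=cv2.INTER_CUBIC);cv2.imwrite('pics/cropS.png',b)
for n,im in(('top',t),('side',s)):
    hsv=cv2.cvtColor(im,cv2.COLOR_BGR2HSV)
    y=cv2.inRange(hsv,(24,150,110),(34,255,255))
    for c in cv2.findContours(y,cv2.RETR_EXTERNAL,cv2.CHAIN_APPROX_NONE)[0]:
        if cv2.contourArea(c)>150:
            print(n,'yellow',cv2.contourArea(c),cv2.boundingRect(c),cv2.approxPolyDP(c,3,True).reshape(-1,2).tolist())
    w=cv2.inRange(hsv,(0,0,150),(180,60,255))
    for c in cv2.findContours(w,cv2.RETR_EXTERNAL,cv2.CHAIN_APPROX_NONE)[0]:
        if cv2.contourArea(c)>150:
            (x,yy),e,an=cv2.minAreaRect(c)
            if 200<x<420 and 130<yy<330: print(n,'white',np.round((x,yy,*e,an),1),cv2.boxPoints(cv2.minAreaRect(c)).round(1).tolist())
E
```

```text
top yellow 2784.5 (375, 209, 60, 60) [[383, 209], [375, 260], [428, 268], [434, 218]]
top white [395.1 305.3  53.   14.1  87.2] [[386.79998779296875, 279.20001220703125], [400.79998779296875, 278.5], [403.3999938964844, 331.3999938964844], [389.29998779296875, 332.1000061035156]]
top white [285.  225.7  35.6  45.4  74.3] [[258.29998779296875, 214.6999969482422], [302.0, 202.39999389648438], [311.6000061035156, 236.6999969482422], [267.8999938964844, 249.0]]
top white [284.  181.5  19.   20.   90. ] [[274.0, 172.0], [294.0, 172.0], [294.0, 191.0], [274.0, 191.0]]
top white [372.5 154.   22.   23.   90. ] [[361.0, 143.0], [384.0, 143.0], [384.0, 165.0], [361.0, 165.0]]
side yellow 3633.5 (300, 270, 94, 70) [[356, 270], [300, 289], [301, 297], [332, 339], [390, 319], [393, 314]]
side yellow 269.5 (281, 193, 68, 60) [[348, 206], [320, 193], [340, 206], [281, 250]]
side white [387.8 242.2  27.4  13.7   6.8] [[373.3999938964844, 247.39999389648438], [375.0, 233.8000030517578], [402.20001220703125, 237.0], [400.6000061035156, 250.60000610351562]]
side white [391.5 217.   14.   25.   90. ] [[379.0, 210.0], [404.0, 210.0], [404.0, 224.0], [379.0, 224.0]]
side white [274.3 214.8  47.9  30.1  32.7] [[246.10000610351562, 214.5], [262.29998779296875, 189.10000610351562], [302.6000061035156, 215.0], [286.29998779296875, 240.39999389648438]]
side white [311.9 185.4  15.7  25.6  67.4] [[297.1000061035156, 183.0], [320.70001220703125, 173.1999969482422], [326.79998779296875, 187.6999969482422], [303.1000061035156, 197.5]]
```

View pics/cropT.png

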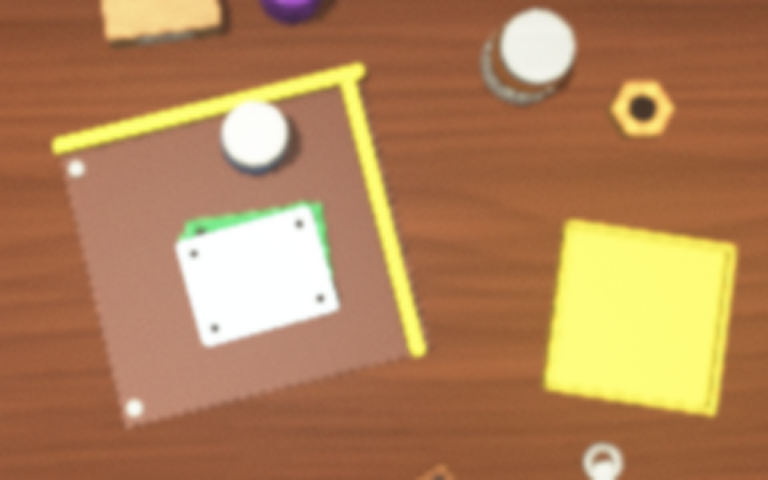

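View pics/cropS.png

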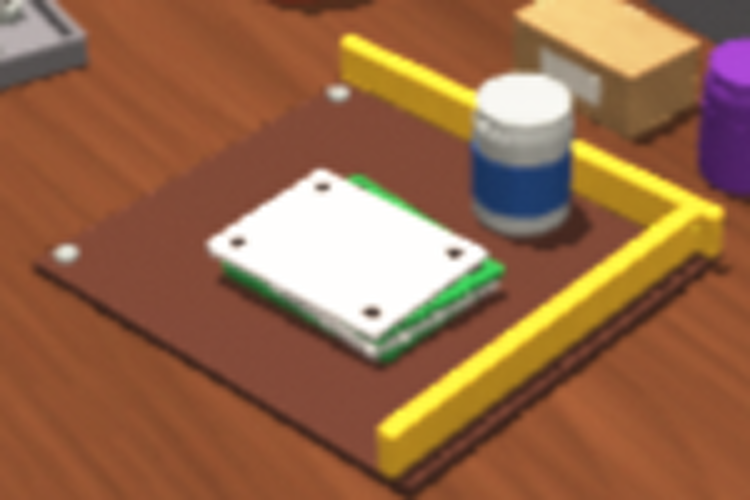

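The close crop confirms the can: white lid (255,133 in the crop) with a blue band, right beside the far fence. The stack's white top plate lies crooked over green and white ones. Next I fit the fixture, can and tray.

```bash
cat >> h.py <<'E'
def fixture(im):
    hsv=cv2.cvtColor(im,cv2.COLOR_BGR2HSV);y=cv2.inRange(hsv,(20,130,110),(36,255,255))
    v,u=np.nonzero(y);m=(u<350)&(u>210)&(v>150)&(v<260);P=np.array([plane('top',(a,b),.036)[:2] for a,b in zip(u[m],v[m])])
    th=np.deg2rad(14.5);c=np.array([.0,.0])
    for k in range(6):
        ex=np.array([np.cos(th),np.sin(th)]);ey=np.array([-ex[1],ex[0]])
        X=P@ex;Y=P@ey
        if k==0: fx=np.percentile(X,97);fy=np.percentile(Y,3)
        A=(abs(X-fx)<.012)&(Y>fy+.03);B=(abs(Y-fy)<.012)&(X<fx-.03)
        pa=np.polyfit(Y[A],X[A],1);pb=np.polyfit(X[B],Y[B],1)
        dth=(-np.arctan(pa[0])*A.sum()+np.arctan(pb[0])*B.sum())/(A.sum()+B.sum())
        th+=dth;fx=np.median(X[A]);fy=np.median(Y[B])
    ex=np.array([np.cos(th),np.sin(th)]);ey=np.array([-ex[1],ex[0]])
    return th,ex*((P@ex)[A].mean()-.125)+ey*((P@ey)[B].mean()+.125),(np.rad2deg(np.arctan(pa[0])),np.rad2deg(np.arctan(pb[0])),A.sum(),B.sum())
E
python3 - <<'E'
from h import *
t=cv2.imread('pics/top0.png')
th,c,i=fixture(t);print('fix',np.rad2deg(th),c,i)
R=np.array([[np.cos(th),-np.sin(th)],[np.sin(th),np.cos(th)]])
W=lambda p,z:np.r_[c+R@np.array(p),z]
T=lambda x,y:(x/3.2+205-.35,y/3.2+140-.35)
S=lambda x,y:(x/5+205-.4,y/5+165-.4)
F=lambda P:np.r_[R.T@(P[:2]-c),P[2]].round(4)
for nm,a,b in(('fence corner outer top',(364,66),(722,212)),('right fence end outer',(425,350),(383,436)),('base near-left',(128,427),(38,265)),('plate3 a',(179,240),(208,243)),('plate3 c',(338,308),(490,257)),('plate3 b(near)',(207,346),(375,338)),('plate3 d',(310,204),(322,170)),('screwL',(76,169),(338,93)),('screwN',(135,408),(66,252)),('can lid',(255,133),(523,98))):
    P,e=tri(T(*a),S(*b));print(nm,P.round(4),'err',round(e,4),'fix',F(P))
P=tri((284.3,181.8),(311,185))[0]
for z in(.083,): p=plane('top',T(255,133),z);print('can lid plane',p,F(p))
# tray
tt=[plane('top',p,.02) for p in [[383,209],[375,260],[428,268],[434,218]]];print('tray',np.mean(tt,0),[q.round(3) for q in tt])
sp=[[356,270],[300,289],[332,339],[393,314]]
for a,b in zip([[383,209],[375,260],[428,268],[434,218]],sp): print(tri(a,b))
E
```

```text
fix 12.719529628886256 [ 0.56184204 -0.01994168] (np.float64(-0.10954353806255125), np.float64(-0.09051827542179891), np.int64(471), np.int64(477))
fence corner outer top [ 0.7165 -0.1304  0.0372] err 0.0022 fix [ 0.1265 -0.1418  0.0372]
right fence end outer [ 0.4629 -0.1741  0.0355] err 0.0072 fix [-0.1304 -0.1286  0.0355]
base near-left [0.4055 0.0855 0.0052] err 0.0011 fix [-0.1293  0.1373  0.0052]
plate3 a [ 0.5387  0.0538 -0.0112] err 0.0732 fix [-0.0064  0.077  -0.0112]
plate3 c [ 0.528  -0.1161  0.0768] err 0.0611 fix [-0.0542 -0.0864  0.0768]
plate3 b(near) [ 0.5123 -0.0104 -0.0348] err 0.0895 fix [-0.0462  0.0202 -0.0348]
plate3 d [ 0.5525 -0.0568  0.0983] err 0.0829 fix [-0.0173 -0.0339  0.0983]
screwL [0.6357 0.1275 0.0109] err 0.0001 fix [0.1045 0.1276 0.0109]
screwN [0.4213 0.079  0.0113] err 0.0009 fix [-0.1153  0.1274  0.0113]
can lid [ 0.6525 -0.0323  0.0839] err 0.0002 fix [ 0.0857 -0.032   0.0839]
can lid plane [ 0.65272451 -0.03238513  0.083     ] [ 0.0859 -0.0321  0.083 ]
tray [ 0.49049612 -0.36989893  0.02      ] [array([ 0.576, -0.312,  0.02 ]), array([ 0.433, -0.283,  0.02 ]), array([ 0.406, -0.431,  0.02 ]), array([ 0.547, -0.455,  0.02 ])]
(array([ 0.57611818, -0.31169789,  0.0189525 ]), np.float64(0.00017582647668275842))
(array([ 0.43294986, -0.2832657 ,  0.01751625]), np.float64(0.0008474608506234809))
(array([ 0.40488942, -0.43046944,  0.0169181 ]), np.float64(0.003525815748312785))
(array([ 0.54725207, -0.4556128 ,  0.0194855 ]), np.float64(0.0010714444889780633))
```

```bash
cat >> h.py <<'E'
from scipy.spatial.transform import Rotation as Ro
TH=np.deg2rad(12.72);C=np.array([.5618,-.0199]);RF=np.array([[np.cos(TH),-np.sin(TH)],[np.sin(TH),np.cos(TH)]])
W=lambda x,y:C+RF@np.array([x,y])
F=lambda P:np.r_[RF.T@(np.array(P[:2])-C),P[2]].round(4)
def goal(x,y,z,ydeg=None):
    s=arm.read_state();w,a,b,c=s['orientation'];R=Ro.from_quat([a,b,c,w]).as_matrix()
    d=R.T@(np.array([x,y,z])-s['ee_pos']);now=np.degrees(np.arctan2(R[1,1],R[0,1]))
    t=0 if ydeg is None else -((ydeg-now+90)%180-90)/5
    return (d/.04).round(3),round(t,3),'now ydeg',round(now,2)
def st():
    s=arm.read_state();print('t',round(s['time'],2),'fix',F(s['ee_pos']),'F',np.round(s['ft_force'],1),'open',round(s['opening'],4),'q7',s['joint_positions'].round(2))
E
python3 - <<'E'
from h import *
print(goal(*W(.0857,-.032),.16,102.72)); print(goal(*W(.0857,-.032),.045,102.72))
T=lambda x,y:(x/3.2+205-.35,y/3.2+140-.35)
S=lambda x,y:(x/5+205-.4,y/5+165-.4)
for a,b in(((179,240),(322,170)),((310,204),(490,257)),((338,308),(375,338)),((207,346),(208,243))):
    P,e=tri(T(*a),S(*b));print('plate3',F(P),round(e,4))
for p,z in (((318,203),.02),((187,222),.02),((328,270),.02)): print('green',F(plane('top',T(*p),z)))
for p,z in (((505,270),.026),((380,362),.014),((358,176),.026),((498,286),.02)): print('side',F(plane('side',S(*p),z)))
E
```

```text
(array([-15.44 , -10.296,   1.78 ]), np.float64(-6.908), 'now ydeg', np.float64(68.18))
(array([-15.44 , -10.292,   4.655]), np.float64(-6.908), 'now ydeg', np.float64(68.18))
plate3 [0.0168 0.0544 0.0321] 0.0037
plate3 [ 0.0204 -0.0659  0.028 ] 0.002
plate3 [-0.074  -0.0673  0.0291] 0.0006
plate3 [-0.0779  0.0518  0.0338] 0.0
green [ 0.021  -0.0743  0.02  ]
green [0.033  0.0426 0.02  ]
green [-0.0389 -0.068   0.02  ]
side [ 0.018  -0.0771  0.026 ]
side [-0.0733 -0.0695  0.014 ]
side [0.0309 0.0423 0.026 ]
side [ 0.0108 -0.0784  0.02  ]
```

Call:
apply_moves([
  [-15.44, -10.29, 1.5, -6.9, 85],
  [-15.44, -10.29, 1.5, -6.9, 85],
  [-15.44, -10.29, 1.5, -6.9, 85],
  [-15.44, -10.29, 1.5, -6.9, 85],
  [-15.44, -10.29, 1.5, -6.9, 85],
  [-15.44, -10.29, 1.5, -6.9, 85],
  [-15.44, -10.29, 1.5, -6.9, 85],
  [-15.44, -10.29, 1.5, -6.9, 85],
  [-15.44, -10.29, 1.5, -6.9, 85],
  [-15.44, -10.29, 1.5, -6.9, 85],
  [-15.44, -10.29, 1.5, -6.9, 85],
  [-15.44, -10.29, 1.5, -6.9, 85],
  [-15.44, -10.29, 1.5, -6.9, 85],
  [-15.44, -10.29, 1.5, -6.9, 85],
  [-15.44, -10.29, 1.5, -6.9, 85],
  [-15.44, -10.29, 1.5, -6.9, 85],
  [-15.44, -10.29, 1.5, -6.9, 85],
  [-15.44, -10.29, 1.5, -6.9, 85],
])

```text
time: 1.9
ee_pos: [0.652, -0.0298, 0.171]
orientation: [-0.0, -0.111, 0.994, 0.001]
ft_force: [0.3, 0.2, 0.0]
opening: 0.085
finger_force: 0.0
```

```bash
python3 - <<'E'
from h import *
st();print(goal(*W(.0857,-.032),.045,102.72))
E
```

```text
t 1.9 fix [ 0.0859 -0.0295  0.171 ] F [0.3 0.2 0. ] open 0.085 q7 [ 0.17  0.6  -0.28  1.5   0.18  1.06  1.65]
(array([ 2.000e-03, -6.700e-02,  3.151e+00]), np.float64(0.011), 'now ydeg', np.float64(102.78))
```

Call:
apply_moves([
  [0, 0, 0, 0, 85],
  [0, 0, 1, 0, 85],
  [0, 0, 2, 0, 85],
  [0, 0, 2.6, 0, 85],
  [0, 0, 3.0, 0, 85],
  [0, 0, 3.1, 0, 85],
  [0, 0, 3.1, 0, 85],
  [0, 0, 3.1, 0, 50],
  [0, 0, 3.1, 0, 50],
  [0, 0, 3.1, 0, 50],
  [0, 0, 3.1, 0, 50],
  [0, 0, 3.1, 0, 50],
  [0, 0, 3.1, 0, 50],
  [0, 0, 3.1, 0, 50],
], force=35)

```text
time: 3.3
ee_pos: [0.6537, -0.0316, 0.0491]
orientation: [0.001, -0.11, 0.994, -0.0]
ft_force: [-0.2, -0.6, 5.4]
opening: 0.0548
finger_force: 36.3
```

```bash
python3 - <<'E'
from h import *
st();snap('side','side1')
E
```

```text
t 3.3 fix [ 0.0871 -0.0317  0.0491] F [-0.2 -0.6  5.4] open 0.0548 q7 [ 0.15  0.73 -0.24  1.63  0.23  0.81  1.6 ]
```

View pics/side1.png

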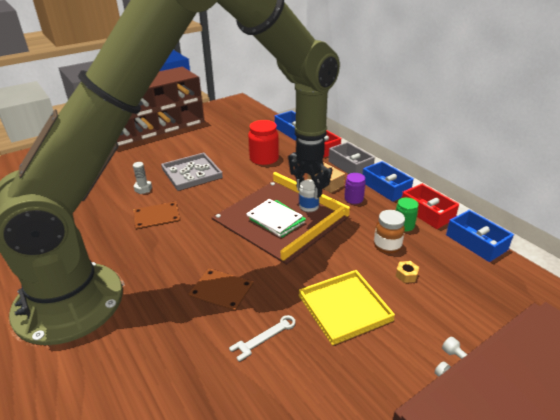

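Call:
apply_moves([
  [0, 0, -0.2, 0, 50],
  [0, 0, -0.8, 0, 50],
  [0, 0, -1.6, 0, 50],
  [0, 0, -2.3, 0, 50],
  [0.2, -0.25, -2.5, 0, 50],
  [0.7, -0.88, -2.5, 0, 50],
  [1.3, -1.63, -2.5, 0, 50],
  [1.9, -2.39, -2.5, 0, 50],
  [2.5, -3.14, -2.5, 0, 50],
  [3.1, -3.9, -2.5, 0, 50],
  [3.7, -4.65, -2.5, 0, 50],
  [4.3, -5.4, -2.5, 0, 50],
  [4.9, -6.16, -2.5, 0, 50],
  [5.4, -6.8, -2.5, 0, 50],
  [5.7, -7.17, -2.5, 0, 50],
  [5.85, -7.35, -2.5, 0, 50],
  [5.85, -7.35, -2.4, 0, 50],
  [5.85, -7.35, -2.0, 0, 50],
  [5.85, -7.35, -1.5, 0, 50],
  [5.85, -7.35, -1.0, 0, 50],
])

```text
time: 5.35
ee_pos: [0.4899, -0.3675, 0.0864]
orientation: [0.0, -0.112, 0.994, 0.0]
ft_force: [0.1, -0.1, -3.9]
opening: 0.0545
finger_force: 38.2
```

```bash
python3 - <<'E'
from h import *
s=arm.read_state();print(s['ee_pos'],s['opening'],s['finger_force'],s['joint_positions'].round(2));print(goal(.490,-.370,.0465))
snap('side','side2')
E
```

```text
[ 0.48987705 -0.3675002   0.08644374] 0.05449335223299707 38.18046658685489 [ 0.76  0.63 -0.26  1.72  0.21  0.82  2.2 ]
(array([ 0.012, -0.062,  0.999]), 0, 'now ydeg', np.float64(102.83))
```

View pics/side2.png

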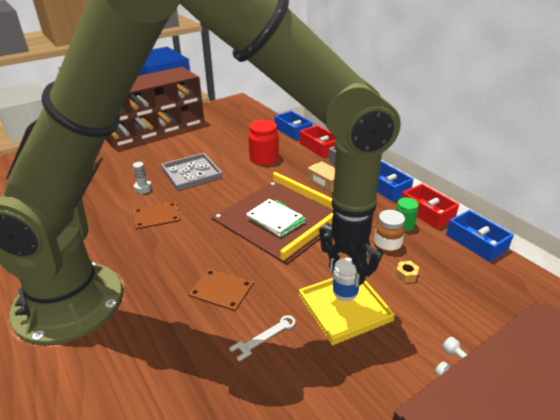

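The can hangs upright over the tray ((346,280) in the picture), so I lower it and release.

Call:
apply_moves([
  [0, 0, 0.4, 0, 50],
  [0, 0, 0.7, 0, 50],
  [0, 0, 0.85, 0, 50],
  [0, 0, 0.93, 0, 50],
  [0, 0, 0.97, 0, 50],
  [0, 0, 0.97, 0, 50],
  [0, 0, 0.97, 0, 85],
  [0, 0, 0.97, 0, 85],
  [0, 0, 0.97, 0, 85],
  [0, 0, 0.97, 0, 85],
  [0, 0, 0.97, 0, 85],
  [0, 0, 0.6, 0, 85],
  [0, 0, -0.2, 0, 85],
  [0, 0, -1.2, 0, 85],
  [0, 0, -2.2, 0, 85],
  [0, 0, -2.5, 0, 85],
])

```text
time: 7.0
ee_pos: [0.4907, -0.3706, 0.192]
orientation: [0.003, -0.11, 0.994, -0.002]
ft_force: [1.0, -0.5, 0.4]
opening: 0.0851
finger_force: 0.0
```

```bash
python3 - <<'E'
from h import *
st()
t=snap('top','top3');s=snap('side','side3')
a=cv2.resize(s[230:350,270:420],None,fx=3,fy=3,interpolation=cv2.INTER_CUBIC)
b=cv2.resize(t[140:290,205:355],None,fx=2.4,fy=2.4,interpolation=cv2.INTER_CUBIC)
cv2.imwrite('pics/m3.png',np.hstack([a,b]))
# approach point for +x push: tool y parallel fixture y
for n,p in(('+x',W(-.12,-.005)),):print(n,p,goal(*p,.15,102.72))
E
```

```text
t 7.0 fix [-0.1466 -0.3264  0.192 ] F [ 1.  -0.5  0.4] open 0.0851 q7 [ 0.79  0.52 -0.29  1.59  0.17  1.04  2.24]
+x [ 0.445846   -0.05119969] (array([-0.672,  8.027,  0.964]), np.float64(-0.011), 'now ydeg', np.float64(102.67))
```

View pics/m3.png

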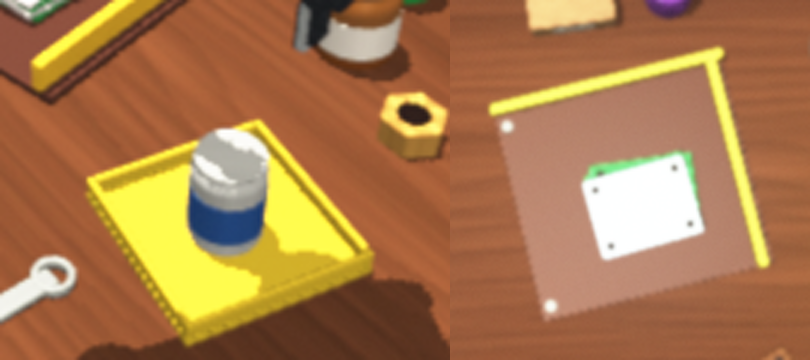

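The can stands upright in the yellow tray (crop left, around (228,190)), and the plates are where they were. Now I go behind the stack with the fingers half open.

Call:
apply_moves([
  [-0.8, 7.9, 0, 0, 70],
  [-0.8, 7.9, 0, 0, 70],
  [-0.8, 7.9, 0, 0, 70],
  [-0.8, 7.9, 0, 0, 70],
  [-0.8, 7.9, 0, 0, 70],
  [-0.8, 7.9, 0, 0, 70],
  [-0.8, 7.9, 0, 0, 70],
  [-0.8, 7.9, 0, 0, 70],
  [-0.8, 7.9, 1, 0, 70],
  [-0.8, 7.9, 2, 0, 70],
  [-0.8, 7.9, 3, 0, 70],
  [-0.8, 7.9, 3.9, 0, 70],
  [-0.8, 7.9, 4.2, 0, 70],
  [-0.8, 7.9, 4.3, 0, 70],
  [-0.8, 7.9, 4.3, 0, 70],
  [-0.8, 7.9, 4.3, 0, 70],
])

```text
time: 8.7
ee_pos: [0.451, -0.0548, 0.0156]
orientation: [0.0, -0.11, 0.994, -0.0]
ft_force: [-0.1, 0.4, -0.5]
opening: 0.0696
finger_force: 0.0
```

```bash
python3 - <<'E'
from h import *
st();print(goal(*W(-.115,-.01),0.0,102.72))
E
```

```text
t 8.7 fix [-0.1157 -0.0097  0.0156] F [-0.1  0.4 -0.5] open 0.0696 q7 [ 0.22  0.58 -0.23  2.19  0.32  0.4   1.52]
(array([-0.019, -0.008,  0.391]), np.float64(-0.016), 'now ydeg', np.float64(102.64))
```

Call:
apply_moves([
  [0, 0, 0.1, 0, 70],
  [0, 0, 0.2, 0, 70],
  [0, 0, 0.25, 0, 70],
  [0, 0, 0.25, 0, 70],
])

```text
time: 9.1
ee_pos: [0.4507, -0.0543, 0.0052]
orientation: [-0.0, -0.11, 0.994, -0.0]
ft_force: [-0.0, 0.0, -0.6]
opening: 0.07
finger_force: 0.0
```

Call:
apply_moves([
  [0, 0, 0.05, 0, 70],
  [0, 0, 0.1, 0, 70],
  [0, 0, 0.1, 0, 70],
])

```text
time: 9.4
ee_pos: [0.4507, -0.0543, 0.0011]
orientation: [-0.0, -0.11, 0.994, 0.0]
ft_force: [-0.5, 0.1, -0.2]
opening: 0.0698
finger_force: 0.0
```

Call:
apply_moves([
  [0, 0, 0.03, 0, 70],
  [0, 0, 0.05, 0, 70],
  [0, 0, 0.05, 0, 70],
])

```text
time: 9.7
ee_pos: [0.4508, -0.0543, 0.0003]
orientation: [0.0, -0.11, 0.994, -0.0]
ft_force: [-2.9, 0.7, 17.8]
opening: 0.0703
finger_force: 8.6
```

Call:
apply_moves([
  [0, 0, -0.09, 0, 70],
  [-0.3, 0, -0.09, 0, 70],
  [-0.6, 0, -0.09, 0, 70],
  [-0.8, 0, -0.09, 0, 70],
  [-1.0, 0, -0.09, 0, 70],
  [-1.2, 0, -0.09, 0, 70],
  [-1.4, 0, -0.09, 0, 70],
  [-1.6, 0, -0.09, 0, 70],
  [-1.8, 0, -0.09, 0, 70],
  [-2.0, 0, -0.09, 0, 70],
  [-2.2, 0, -0.09, 0, 70],
  [-2.4, 0, -0.09, 0, 70],
  [-2.6, 0, -0.09, 0, 70],
  [-2.8, 0, -0.09, 0, 70],
  [-2.95, 0, -0.09, 0, 70],
  [-2.95, 0, -0.09, 0, 70],
])

```text
time: 11.3
ee_pos: [0.5672, -0.028, 0.003]
orientation: [0.001, -0.111, 0.994, 0.0]
ft_force: [-0.1, 0.5, 1.1]
opening: 0.0701
finger_force: 0.0
```

```bash
python3 - <<'E'
from h import *
st()
t=snap('top','top4');s=snap('side','side4')
a=cv2.resize(s[165:265,205:355],None,fx=5,fy=5,interpolation=cv2.INTER_CUBIC);cv2.imwrite('pics/m4.png',a)
E
```

```text
t 11.3 fix [ 0.0035 -0.0091  0.003 ] F [-0.1  0.5  1.1] open 0.0701 q7 [ 0.16  0.7  -0.25  1.9   0.29  0.57  1.52]
```

View pics/m4.png

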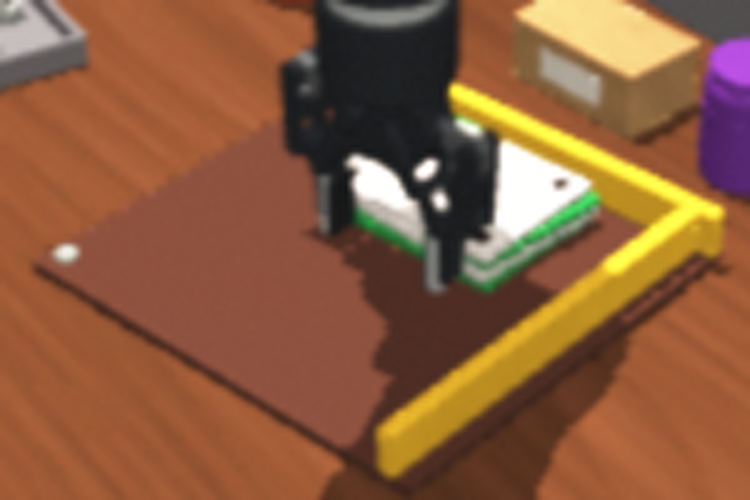

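The fingers push all four plates together (stack edge (360,225) to (490,285)). I go on to the far fence.

Call:
apply_moves([
  [-0.1, 0, 0, 0, 70],
  [-0.2, 0, 0, 0, 70],
  [-0.27, 0, 0, 0, 70],
  [-0.31, 0, 0, 0, 70],
  [-0.34, 0, 0, 0, 70],
  [-0.34, 0, 0, 0, 70],
])

```text
time: 12.0
ee_pos: [0.5792, -0.0255, 0.0029]
orientation: [-0.0, -0.11, 0.994, -0.0]
ft_force: [-0.4, -1.5, 0.8]
opening: 0.0695
finger_force: 1.2
```

Call:
apply_moves([
  [-0.03, 0, 0, 0, 70],
  [-0.05, 0, 0, 0, 70],
  [-0.05, 0, 0, 0, 70],
])

```text
time: 12.3
ee_pos: [0.581, -0.0251, 0.0028]
orientation: [-0.0, -0.11, 0.994, -0.0]
ft_force: [-3.4, -1.5, 1.8]
opening: 0.0704
finger_force: 1.8
```

Call:
apply_moves([
  [-0.03, 0, 0, 0, 70],
  [-0.06, 0, 0, 0, 70],
  [-0.06, 0, 0, 0, 70],
])

```text
time: 12.6
ee_pos: [0.5816, -0.0249, 0.0026]
orientation: [-0.002, -0.11, 0.994, -0.0]
ft_force: [-7.5, -1.4, 4.6]
opening: 0.0703
finger_force: 4.0
```

```bash
python3 - <<'E'
from h import *
st()
E
```

```text
t 12.6 fix [ 0.0182 -0.0093  0.0026] F [-7.5 -1.4  4.6] open 0.0703 q7 [ 0.16  0.72 -0.25  1.86  0.29  0.61  1.52]
```

Call:
apply_moves([
  [-0.06, 0, 0, 0, 70],
  [-0.12, 0, 0, 0, 70],
  [-0.12, 0, 0, 0, 70],
  [0.2, 0, 0, 0, 70],
  [0.6, 0, -0.3, 0, 50],
  [0.6, 0, -1.3, 1.7, 50],
  [0.6, 0.8, -2.2, 3.4, 50],
  [0, 1.8, -2.2, 5.1, 50],
  [-1, 2.35, -2.2, 6.8, 50],
  [-1.26, 2.35, -2.2, 8.5, 50],
  [-1.26, 2.35, -2.2, 10.2, 50],
  [-1.26, 2.35, -2.2, 11.9, 50],
  [-1.26, 2.35, -2.2, 13.6, 50],
  [-1.26, 2.35, -2.2, 15.3, 50],
  [-1.26, 2.35, -2.2, 17, 50],
  [-1.26, 2.35, -2.0, 18, 50],
  [-1.26, 2.35, -1.2, 18, 50],
  [-1.26, 2.35, -0.5, 18, 50],
  [-1.26, 2.35, -0.3, 18, 50],
  [-1.26, 2.35, -0.3, 18, 50],
])

```text
time: 14.6
ee_pos: [0.6119, 0.0787, 0.014]
orientation: [-0.0, 0.624, 0.781, -0.0]
ft_force: [0.4, 0.2, 0.1]
opening: 0.0502
finger_force: 0.0
```

```bash
python3 - <<'E'
from h import *
st();print(goal(*W(.070,.085),.008,12.72))
t=snap('top','top5')
E
```

```text
t 14.6 fix [0.0706 0.0852 0.014 ] F [0.4 0.2 0.1] open 0.0502 q7 [-0.26  0.73  0.15  1.76 -0.16  0.66  0.2 ]
(array([-0.005, -0.015,  0.149]), np.float64(-0.0), 'now ydeg', np.float64(12.72))
```

Call:
apply_moves([
  [0, 0, 0.06, 0, 50],
  [0, 0, 0.12, 0, 50],
  [0, 0, 0.18, 0, 50],
  [0, 0, 0.18, 0, 50],
])

```text
time: 15.05
ee_pos: [0.612, 0.0783, 0.0078]
orientation: [0.0, 0.625, 0.781, 0.0]
ft_force: [-0.5, -0.2, 0.3]
opening: 0.05
finger_force: 0.0
```

Call:
apply_moves([
  [0, 0, 0.04, 0, 50],
  [0, 0, 0.06, 0, 50],
  [0, 0, 0.06, 0, 50],
])

```text
time: 15.35
ee_pos: [0.612, 0.0783, 0.0052]
orientation: [-0.0, 0.625, 0.781, -0.0]
ft_force: [0.0, -0.8, 0.1]
opening: 0.0503
finger_force: 0.0
```

Call:
apply_moves([
  [0, 0, 0.03, 0, 50],
  [0, 0, 0.05, 0, 50],
  [0, 0, 0.05, 0, 50],
])

```text
time: 15.65
ee_pos: [0.6121, 0.0783, 0.0051]
orientation: [0.0, 0.625, 0.781, 0.0]
ft_force: [-4.6, 0.5, 15.7]
opening: 0.0499
finger_force: 8.0
```

Call:
apply_moves([
  [0, 0, -0.09, 0, 50],
  [0.25, 0, -0.09, 0, 50],
  [0.45, 0, -0.09, 0, 50],
  [0.65, 0, -0.09, 0, 50],
  [0.85, 0, -0.09, 0, 50],
  [1.05, 0, -0.09, 0, 50],
  [1.25, 0, -0.09, 0, 50],
  [1.45, 0, -0.09, 0, 50],
  [1.6, 0, -0.09, 0, 50],
  [1.7, 0, -0.09, 0, 50],
  [1.8, 0, -0.09, 0, 50],
  [1.85, 0, -0.09, 0, 50],
  [1.88, 0, -0.09, 0, 50],
  [1.88, 0, -0.09, 0, 50],
])

```text
time: 17.05
ee_pos: [0.5955, 0.1516, 0.0068]
orientation: [0.0, 0.625, 0.781, -0.0]
ft_force: [-1.1, -0.3, -0.4]
opening: 0.0499
finger_force: 0.0
```

```bash
python3 - <<'E'
from h import *
st();snap('top','top6')
s=snap('side','side6')
a=cv2.resize(s[165:265,205:355],None,fx=5,fy=5,interpolation=cv2.INTER_CUBIC);cv2.imwrite('pics/m6.png',a)
E
```

```text
t 17.05 fix [0.0706 0.1599 0.0068] F [-1.1 -0.3 -0.4] open 0.0499 q7 [-0.39  0.74  0.16  1.77 -0.18  0.64  0.1 ]
```

View pics/m6.png

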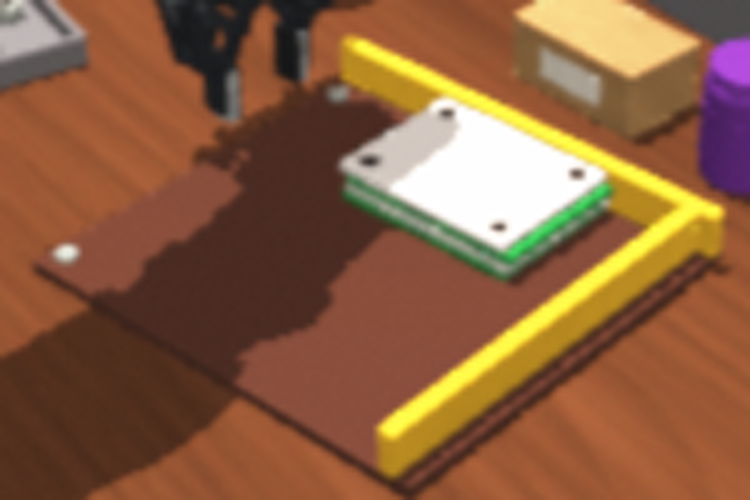

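The sign was wrong and the tool moved away from the stack; nothing was touched. The stack sits square along the far fence. Now I push the right way.

Call:
apply_moves([
  [-0.6, 0, 0, 0, 50],
  [-1.3, 0, 0, 0, 50],
  [-1.9, 0, 0, 0, 50],
  [-2.2, 0, 0, 0, 50],
  [-2.4, 0, 0, 0, 50],
  [-2.6, 0, 0, 0, 50],
  [-2.8, 0, 0, 0, 50],
  [-3.0, 0, 0, 0, 50],
  [-3.2, 0, 0, 0, 50],
  [-3.4, 0, 0, 0, 50],
  [-3.55, 0, 0, 0, 50],
  [-3.65, 0, 0, 0, 50],
  [-3.7, 0, 0, 0, 50],
  [-3.73, 0, 0, 0, 50],
  [-3.73, 0, 0, 0, 50],
])

```text
time: 18.65
ee_pos: [0.6282, 0.0063, 0.0069]
orientation: [-0.0, 0.625, 0.781, 0.0]
ft_force: [-1.4, 1.7, -0.7]
opening: 0.0497
finger_force: 1.0
```

Call:
apply_moves([
  [-0.03, 0, 0, 0, 50],
  [-0.06, 0, 0, 0, 50],
  [-0.06, 0, 0, 0, 50],
])

```text
time: 18.95
ee_pos: [0.6284, 0.0051, 0.0068]
orientation: [-0.001, 0.624, 0.781, 0.0]
ft_force: [-1.3, 5.0, 0.4]
opening: 0.0502
finger_force: 2.7
```

Call:
apply_moves([
  [-0.05, 0, 0, 0, 50],
  [-0.1, 0, 0, 0, 50],
  [-0.15, 0, 0, 0, 50],
  [-0.15, 0, 0, 0, 50],
])

```text
time: 19.35
ee_pos: [0.6284, 0.0052, 0.0068]
orientation: [-0.004, 0.623, 0.782, 0.002]
ft_force: [-5.1, 18.2, 5.4]
opening: 0.0498
finger_force: 9.1
```

```bash
python3 - <<'E'
from h import *
st();print(goal(*W(.0,-.06),.0025,102.72))
t=snap('top','top7');s=snap('side','side7')
a=cv2.resize(s[165:265,205:355],None,fx=5,fy=5,interpolation=cv2.INTER_CUBIC);cv2.imwrite('pics/m7.png',a)
E
```

```text
t 19.35 fix [0.0705 0.0098 0.0068] F [-5.1 18.2  5.4] open 0.0498 q7 [-0.12  0.76  0.12  1.73 -0.15  0.67  0.32]
(array([-1.74 , -1.767,  0.096]), np.float64(-17.966), 'now ydeg', np.float64(12.89))
```

Call:
apply_moves([
  [0.3, 0, 0, 0, 50],
  [0.8, 0, -0.3, 0, 50],
  [0.8, 0, -1.3, -1.7, 60],
  [0.4, -0.8, -2, -3.4, 70],
  [-0.4, -1.6, -2, -5.1, 70],
  [-1.45, -1.9, -2, -6.8, 70],
  [-1.45, -1.9, -2, -8.5, 70],
  [-1.45, -1.9, -2, -10.2, 70],
  [-1.45, -1.9, -2, -11.9, 70],
  [-1.45, -1.9, -2, -13.6, 70],
  [-1.45, -1.9, -2, -15.3, 70],
  [-1.45, -1.9, -2, -17, 70],
  [-1.45, -1.9, -2, -18, 70],
  [-1.45, -1.9, -1.9, -18, 70],
  [-1.45, -1.9, -1.0, -18, 70],
  [-1.45, -1.9, -0.3, -18, 70],
  [-1.45, -1.9, 0, -18, 70],
  [-1.45, -1.9, 0, -18, 70],
])

```text
time: 21.25
ee_pos: [0.5676, -0.0756, 0.0053]
orientation: [-0.002, -0.11, 0.994, 0.0]
ft_force: [-0.0, -0.2, 0.2]
opening: 0.0699
finger_force: 0.0
```

```bash
python3 - <<'E'
from h import *
st();print(goal(*W(.010,-.055),.0028,102.72))
E
```

```text
t 21.25 fix [-0.0066 -0.0556  0.0053] F [-0.  -0.2  0.2] open 0.0699 q7 [ 0.26  0.7  -0.26  1.88  0.3   0.6   1.59]
(array([-0.415,  0.016,  0.061]), np.float64(-0.026), 'now ydeg', np.float64(102.59))
```

Call:
apply_moves([
  [0, 0, 0.06, 0, 70],
  [-0.2, 0, 0.06, 0, 70],
  [-0.4, 0, 0.06, 0, 70],
  [-0.52, 0, 0.06, 0, 70],
  [-0.6, 0, 0.06, 0, 70],
  [-0.66, 0, 0.06, 0, 70],
  [-0.72, 0, 0.06, 0, 70],
  [-0.78, 0, 0.06, 0, 70],
  [-0.82, 0, 0.06, 0, 70],
  [-0.82, 0, 0.06, 0, 70],
])

```text
time: 22.25
ee_pos: [0.5916, -0.0705, 0.0031]
orientation: [-0.009, -0.11, 0.994, -0.001]
ft_force: [-21.5, -3.3, 12.6]
opening: 0.0699
finger_force: 11.0
```

```bash
python3 - <<'E'
from h import *
st()
E
```

```text
t 22.25 fix [ 0.0179 -0.0559  0.0031] F [-21.5  -3.3  12.6] open 0.0699 q7 [ 0.24  0.74 -0.26  1.81  0.3   0.66  1.59]
```

Call:
apply_moves([
  [0.3, 0, 0, 0, 70],
  [0.8, 0, -0.2, 0, 70],
  [1.5, 0.5, -1.2, 0, 70],
  [2.5, 1.5, -2.4, 0, 70],
  [3.0, 2.7, -3.2, 0, 70],
  [3.0, 3.9, -3.2, 0, 70],
  [3.0, 4.8, -3.2, 0, 70],
  [3.0, 4.8, -3.2, 0, 70],
])

```text
time: 23.05
ee_pos: [0.4404, 0.098, 0.1342]
orientation: [0.001, -0.114, 0.994, 0.001]
ft_force: [0.8, -0.2, 0.3]
opening: 0.0698
finger_force: 0.0
```

```bash
python3 - <<'E'
from h import *
st()
t=snap('top','top8');s=snap('side','side8')
a=cv2.resize(s[175:255,235:355],None,fx=6.6,fy=6.6,interpolation=cv2.INTER_CUBIC)[:330]
b=cv2.resize(t[150:230,240:345],None,fx=4,fy=4,interpolation=cv2.INTER_CUBIC)[:270]
m=np.zeros((600,792,3),np.uint8);m[:330]=a[:,:792];m[330:,:420]=b
c=cv2.resize(s[240:345,290:400],None,fx=2.5,fy=2.5)[:270];m[330:330+len(c),440:440+c.shape[1]]=c
cv2.imwrite('pics/m8.png',m)
# measured plate3 corners from white mask in both views
for n,im in(('top',t),('side',s)):
    w=cv2.inRange(cv2.cvtColor(im,cv2.COLOR_BGR2HSV),(0,0,150),(180,60,255))
    for k in cv2.findContours(w,cv2.RETR_EXTERNAL,cv2.CHAIN_APPROX_NONE)[0]:
        (x,y),e,_=cv2.minAreaRect(k)
        if cv2.contourArea(k)>600 and 250<x<340 and 150<y<250:
            M=cv2.moments(k);p=(M['m10']/M['m00'],M['m01']/M['m00']);print(n,np.round(p,1),'centre fix',F(plane(n,p,.032)),e,[F(plane(n,q[0],.032))[:2].tolist() for q in cv2.approxPolyDP(k,3,True)])
E
```

```text
t 23.05 fix [-0.0924  0.1417  0.1342] F [ 0.8 -0.2  0.3] open 0.0698 q7 [-0.01  0.37 -0.36  2.08  0.19  0.72  1.31]
top [294.5 186.2] centre fix [ 0.0727 -0.0593  0.032 ] (34.1975212097168, 44.38401794433594) [[0.1168, -0.1216], [0.1181, 0.0008], [0.0271, 0.0004], [0.029, -0.1193]]
side [313.  206.1] centre fix [ 0.0696 -0.0607  0.032 ] (48.299068450927734, 23.702320098876953) [[0.0294, -0.0002], [0.0237, -0.1114], [0.1193, -0.116], [0.1187, -0.0021]]
```

View pics/m8.png

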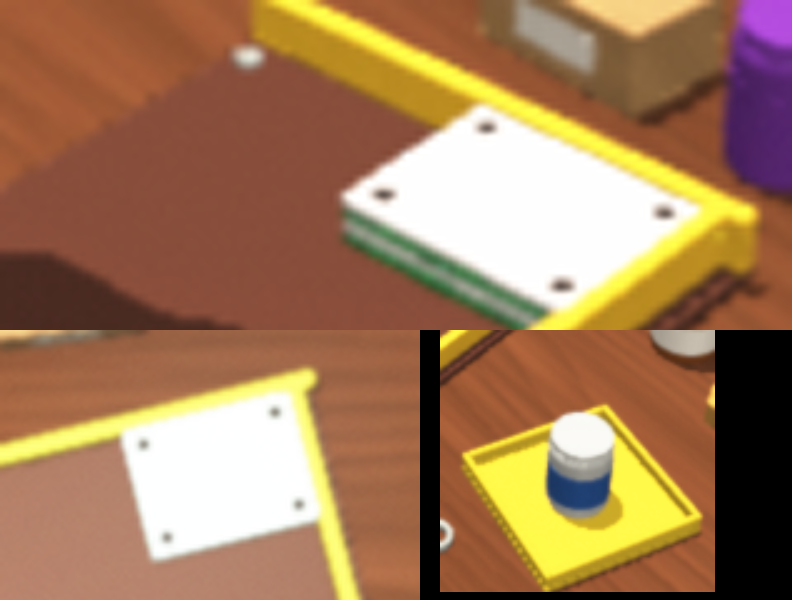

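The final picture shows the stack flush against both fences with its near edge vertical and square (top plate corners (125,435)-(320,515) in the top crop). The measured centre is within 1.5 mm of stack_home from above. The can stands in the tray, so I hand in.

```bash
python3 -c "
from workcell import arm
print(arm.close_job())"
```

```text
the job is handed in; nothing more can be done
None
```

I handed the job in at about 23 s. The can stands upright in the yellow tray, and all four plates were pressed square into the fence corner. The top plate measured about 1.5 mm from stack_home from above (4.4 mm along x by the side camera); I checked the lower three only by eye, and no verdict came back.

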